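Brace the square jar and take off its tight cap

ROBOT

A 7-joint arm with a two-finger parallel gripper is mounted at the origin on the work surface. World frame = base frame: x ahead of the robot, y to its left, z up, the work surface at z = 0. Lengths are in m, angles in rad, forces in N, time in s.
With the tool pointing down it reaches from about 0.35 to 0.9 m from the base axis. Payload 19.9 kg.
Tool frame: the origin (TCP) lies between the finger pads; the fingertips stand 19 mm ahead of it and the grasp point (between the pads) is the TCP; z points along the fingers, y is the direction in which the jaws open and shut (so a half turn about z gives the same grasp; the last joint's range is limited). The gripper opens to 94 mm and grips with 3 to 60 N. Pads are 16 mm wide; open, the fingers measure 119 mm over their backs; the gripper's body (75 mm by 177 mm) begins 78 mm behind the grasp point.
Start: joints at [-1.198, 0.417, -0.01, 1.614, 0.005, 1.111, -0.053], TCP at [0.252, 0.572, 0.224] pointing down, gripper open.
Joint ranges: [-2.81, 2.81], [-0.39, 2.02], [-1.27, 1.25], [0.06, 2.57], [-1.19, 4.33], [0.19, 2], [-2.82, 2.82]. Speed limits (rad/s): [1.89, 1.89, 2.39, 2.39, 3.01, 3.01, 3.01].

INTERFACE

Orientations are given as a 3x3 rotation matrix whose columns are the frame's x, y, z axes.
In Python, from rig import robot gives the robot as it stands. Calls block until the motion is done:
- robot.move_ptp(position, orientation): joint-space move of the TCP to a pose.
- robot.move_linear(position, velocity=0.15, frame=None, threshold=None): straight line of the TCP; frame=None keeps the orientation; velocity is the mean speed in m/s. With threshold (N) it stops when the force on the tool has changed by that much, and returns True; else False.
- robot.goto_joints(angles): joint-space move.
- robot.gripper_to(opening): finger opening in m; the grip force is fixed at half the most; returns when the fingers have stopped.
- robot.pause(seconds).
- robot.ik(position, orientation): joint angles nearest the present ones, or None.
- robot.get_state(): the state.
- robot.grab_frame(name): name is "scene" or "top" or "wrist"; returns the picture (420x560x3 uint8, red, green, blue); there is no depth.
- robot.camera_info(name): a dict with "fx", "fy", "cx", "cy" (pixels), "dist" ([k1, k2, p1, p2, k3] as OpenCV has them; the pictures are not rectified), "rvec" (rotation vector, rad) and "tvec" (3), from world to camera coordinates, as OpenCV has them. Camera axes: x right, y down, z forward; pixel columns grow to the right and rows downward; lengths in m; the calibration is good to about 2 mm. A picture is of the moment at which its call begins: read the wrist's pose just before it. camera_info takes no time and is no camera call; for the wrist camera it gives the pose at the moment of the call.
A pose or a line that the arm cannot do raises robot.PlanningError and nothing moves.
- robot.sign_off(): hands the job in, once; it reports no verdict.
The state is a dict: "time": time; "qpos": joint angles; "joint_vel": joint speeds; "effort": joint torques, N m; "ee_pos": TCP position; "tool_rot": TCP orientation; "force": force on the tool from outside, world axes, zero at the start; "moment": the same for the moment, N m; "opening": finger opening in m.
Only numpy, scipy, OpenCV 4.12 (cv2) and the standard library are available. Lean on these libraries where they do the work, as an engineer would, in place of code of your own. Each camera call takes 0.05 s, during which the arm holds its last target.

TASK

Take the square amber jar, set it down (do not drop it) fully home in the square pocket of the red brace, then unscrew its tight white cap anticlockwise until its lugs come free, the brace keeping the jar from turning. Lift the cap off and finish still holding it in the gripper, level and straight over the jar's mouth, about 3 cm above the rim, with the jar left fully seated and upright in the brace. Leave the other things on the table where they are.

Things in the scene. Friction and masses are not known exactly. Their poses are not given: they have to be found in the camera images.
- jar_center (a point): Loose amber square jar, white label, 0.2-0.3 kg. Body 56 x 56 mm, 66 tall; this is the body's centre, 33 mm above the underside; z up, x, y normal to its flat sides. Round shoulder up to 70 mm, 40 mm wide neck with its rim at 91 mm, cap top at 105 mm above the underside. Starts upright on the table in one of three places shared with the tub and bottle; may be carried by its tight cap.
- cap_center (a point): Centre of the white ribbed cap (loose, screwed on the jar): 58 mm diameter, 30 tall, 40 g, red dash on top. On the jar's axis; when on, 90 mm above the jar's underside, 57 mm above jar_center and 1 mm below the rim. Skirt edge 15 mm below this point, 5 mm over the shoulder. z up. A lug cap: does not rise as it turns, 1 mm vertical play, lifts straight off once the lugs are clear.
- thread (a joint): Turn of the cap's thread relative to the jar, rad: 0 tight, grows as the cap turns anticlockwise seen from above. Needs about 0.35 N m, stays where left. Lugs hold the cap down until about 0.97; from 1.0 it lifts free; solid stop at 1.45. Lags the cap by up to 0.06 rad; the jar itself can turn 0.07 rad either way in the pocket.
- pocket (a point): Centre of the floor of the square pocket in the red brace, a block 104 x 104 mm, 36 tall, fixed to the table. Pocket 60 x 60 mm (2 mm room each side of the jar), 26 deep, 4 mm chamfered mouth; floor 10 mm above the table. z up, x, y normal to the walls: the jar fits in four yaws. When home, jar centre is 33 mm and cap centre 90 mm above this point.
- tablet_tub: Bystander: round white tub with blue cap, 52 mm diameter, 80 mm tall; origin at the centre of its underside.
- saline_bottle: Bystander: round clear bottle with yellow label, 54 mm diameter, 95 mm tall; origin at the centre of its underside.
- tape_dispenser: Bystander: yellow tape dispenser 150 x 55 mm, 85 mm tall; origin at the centre of its underside.
- blue_tray: Bystander: shallow blue tray 150 x 240 mm, 35 mm tall; origin at the centre of its underside.
- vial0: Bystander: glass vial with red cap standing in the tray, 22 mm diameter, 43 mm tall; origin at its underside.
- vial1: Bystander: glass vial with green cap standing in the tray, 22 mm diameter, 43 mm tall; origin at its underside.
- glove_box: Bystander: white glove carton with a blue stripe 130 x 240 mm, 80 mm tall; origin at the centre of its underside.
Not all that is in view belongs to the job. What is shaped like the part that bears cap_center but brown or turquoise is not meant.

How it is judged:
On the way, in this order (a step that is already met when the one before it is completed fails the run):
1. the jar stands fully home in the brace's pocket with its cap still tight (z of jar_center in the frame of pocket between 0.028 and 0.037 m and horizontal distance between jar_center and pocket below 0.007 m and angle between jar_center's own z axis and vertical below 0.1 rad and value of joint thread below 0.4 rad), for 0.2 s.
2. the cap is turned until its lugs are clear, with the jar still home in the brace (z of jar_center in the frame of pocket between 0.028 and 0.037 m and horizontal distance between jar_center and pocket below 0.007 m and angle between jar_center's own z axis and vertical below 0.1 rad and value of joint thread above 0.95 rad), for 0.1 s.
At the end, for the whole second after the job is handed in: Jar fully home in the brace (4 mm in height, 7 mm sideways, 0.1 rad), thread past 0.95 rad; cap held still by the fingers alone, level within 0.2 rad, axis within 20 mm of the jar's, its skirt's lower edge 8 to 55 mm above the rim; bystanders within 30 mm of their places (all of step 2 and z of cap_center in the frame of jar_center between 0.081 and 0.128 m and horizontal distance between cap_center and jar_center below 0.02 m and angle between cap_center's own z axis and vertical below 0.2 rad and contact force between cap and the fingers above 1 N and contact force between cap and jar below 0.05 N and contact force between jar and the arm below 0.5 N and contact force between jar and the fingers below 0.5 N and linear speed of cap below 0.03 m/s); the arm keeps its last pose, push and grip.
It fails at once if the jar is tipped over (angle between jar_center's own z axis and vertical above 0.6 rad).
It fails at once if the jar is let go in the air (height (world z) of jar_center above 0.085 m and contact force between each of cap, jar and the fingers below 0.02 N).
It fails at once if a bystander is pushed from its place (distance of any of tablet_tub, saline_bottle, tape_dispenser, blue_tray, glove_box from where it was at the start of the episode above 0.03 m or distance of any of vial0, vial1 from where it was at the start of the episode above 0.04 m).
It also fails if it takes over 53 s, if anything falls off the work surface, if the arm or the gripper's body presses on something with over 40 N, if the wrist force passes 120 N, or if a joint passes its speed limit or range.

## Working session

There is one attempt and no reset: what is moved stays moved. The work goes in short steps, each a Python script; the robot and the scene stay as the last script left them, time stands still between calls to the robot, and variables do not carry over. Pictures are saved under pics/ and viewed, and the job is handed in when it is done.

```bash
ls; mkdir -p pics
python3 - <<'E'
from rig import robot
import cv2
for n in ("scene","top","wrist"):
    i=robot.camera_info(n); print(n,{k:(v if not hasattr(v,'round') else v.round(4).tolist()) for k,v in i.items()})
    cv2.imwrite(f"pics/{n}0.png",robot.grab_frame(n)[:,:,::-1])
print(robot.get_state())
E
```

```text
pics
scene {'fx': 542.0738211863347, 'fy': 542.0738211863347, 'cx': 279.04875976209115, 'cy': 205.32695387112815, 'dist': [0.0387, 0.0, 0.0, 0.0, 0.0], 'rvec': [2.0027, 0.9557, -0.4983], 'tvec': [-0.3737, -0.1977, 1.8414]}
top {'fx': 493.0378431994671, 'fy': 493.0378431994671, 'cx': 278.95831770751977, 'cy': 213.06104123629797, 'dist': [-0.112, 0.0, 0.0, 0.0, 0.0], 'rvec': [2.0817, -2.1228, 0.2411], 'tvec': [0.0358, 0.5997, 1.1681]}
wrist {'fx': 290.9648839082006, 'fy': 290.9648839082006, 'cx': 283.8162555027638, 'cy': 208.6770049711258, 'dist': [-0.0067, 0.0, 0.0, 0.0, 0.0], 'rvec': [-2.4269, -1.5828, -0.2226], 'tvec': [-0.623, -0.0295, 0.3928]}
{'time': 0.15, 'qpos': array([-1.19753872,  0.41785369, -0.01029141,  1.61399402,  0.0047267 ,
        1.11070766, -0.05299803]), 'joint_vel': array([ 2.69956991e-04, -4.28014200e-04,  1.48378965e-04,  6.47226999e-04,
       -2.13164442e-03, -8.21471205e-05,  1.83955334e-03]), 'effort': array([ 1.24553324e-03, -8.51516962e+01,  6.39162306e-01, -4.26132452e+01,
       -4.87537100e-02,  1.71618734e-02,  1.43841235e-04]), 'ee_pos': array([0.2517709 , 0.57176518, 0.22397615]), 'tool_rot': array([[-9.15218360e-01,  4.02958156e-01, -2.78895867e-04],
       [ 4.02958239e-01,  9.15217925e-01, -8.98164052e-04],
       [-1.06672034e-04, -9.34399618e-04, -9.99999558e-01]]), 'force': array([ 0.68153071,  0.14856452, -0.59868817]), 'moment': array([-0.01126852,  0.00758332, -0.03951286]), 'opening': 0.09403227921615158}
```

View pics/scene0.png

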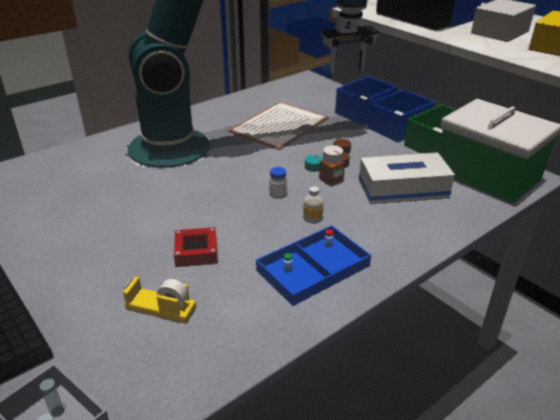

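View pics/top0.png

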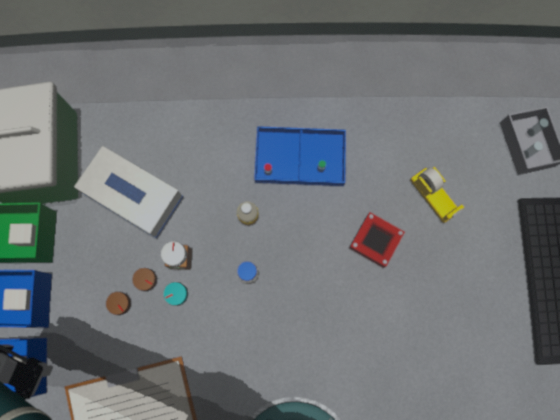

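View pics/wrist0.png

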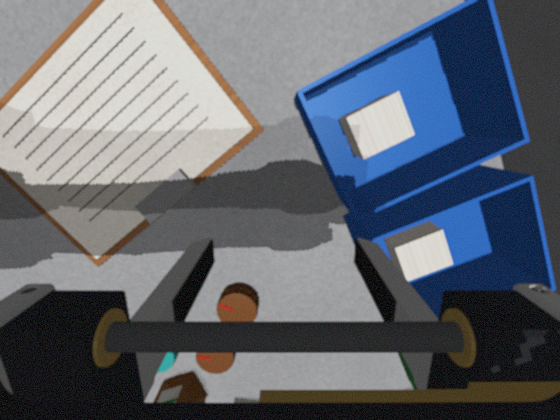

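The jar is at top px (173,255), its cap red-dashed. The brown caps are at (144,279) and (117,303), the turquoise one at (175,293), and the red brace at (378,239). The gripper is at the lower left, away from them. Now for the measurements.

```bash
cat > h.py <<'E'
import numpy as np, cv2
def K(i): return np.array([[i['fx'],0,i['cx']],[0,i['fy'],i['cy']],[0,0,1]])
def ray(i,px):
    u=cv2.undistortPoints(np.array(px,float).reshape(-1,1,2),K(i),np.array(i['dist'])).reshape(-1,2)
    R=cv2.Rodrigues(np.array(i['rvec'],float))[0]; c=-R.T@np.array(i['tvec'])
    d=np.c_[u,np.ones(len(u))]@R
    return c,d
def onz(i,px,z):
    c,d=ray(i,px); return c+d*((z-c[2])/d[:,2])[:,None]
def proj(i,P):
    return cv2.projectPoints(np.array(P,float).reshape(-1,1,3),np.array(i['rvec'],float),np.array(i['tvec'],float),K(i),np.array(i['dist']))[0].reshape(-1,2)
E
python3 - <<'E'
from rig import robot
from h import *
im=cv2.imread('pics/top0.png'); i=robot.camera_info('top')
hsv=cv2.cvtColor(im,cv2.COLOR_BGR2HSV)
def big(m,x0,y0,x1,y1):
    mm=np.zeros_like(m); mm[y0:y1,x0:x1]=m[y0:y1,x0:x1]
    c=max(cv2.findContours(mm,cv2.RETR_EXTERNAL,cv2.CHAIN_APPROX_NONE)[0],key=cv2.contourArea); return c
red=((hsv[...,0]<8)|(hsv[...,0]>172))&(hsv[...,1]>150)&(hsv[...,2]>70)
c=big((red*255).astype(np.uint8),330,190,430,290)
P=onz(i,c.reshape(-1,2),0.036)[:,:2].astype(np.float32)
print('brace',cv2.minAreaRect(P),cv2.boundingRect(c))
w=(hsv[...,1]<60)&(hsv[...,2]>150)
c=big((w*255).astype(np.uint8),150,235,200,280)
P=onz(i,cv2.convexHull(c).reshape(-1,2),0.105)[:,:2].astype(np.float32)
print('cap',cv2.minEnclosingCircle(P),cv2.fitEllipse(onz(i,c.reshape(-1,2),0.105)[:,:2].astype(np.float32)))
a=cv2.resize(im[225:315,100:220],None,fx=5,fy=5,interpolation=cv2.INTER_CUBIC)
cv2.imwrite('pics/jarcrop.png',a)
a=cv2.resize(im[205:275,340:415],None,fx=7,fy=7,interpolation=cv2.INTER_CUBIC)
cv2.imwrite('pics/bracecrop.png',a)
E
```

```text
brace ((0.5351894497871399, -0.22521889209747314), (0.09980852156877518, 0.10166259109973907), 58.43838119506836) (354, 216, 47, 48)
cap ((0.4995271563529968, 0.2823392152786255), 0.02892308123409748) ((0.4992014467716217, 0.28253263235092163), (0.055084262043237686, 0.055565983057022095), 93.93964385986328)
```

View pics/jarcrop.png

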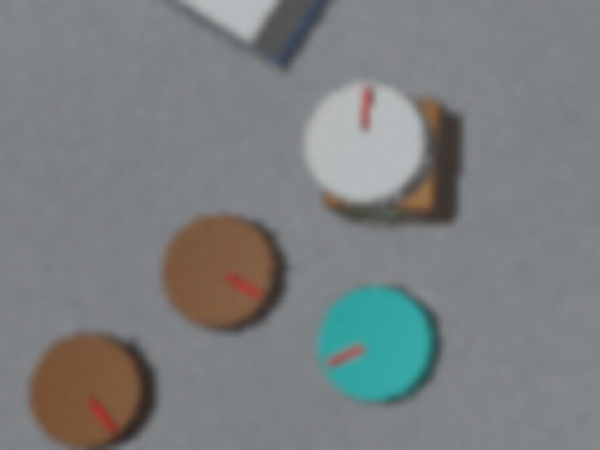

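View pics/bracecrop.png

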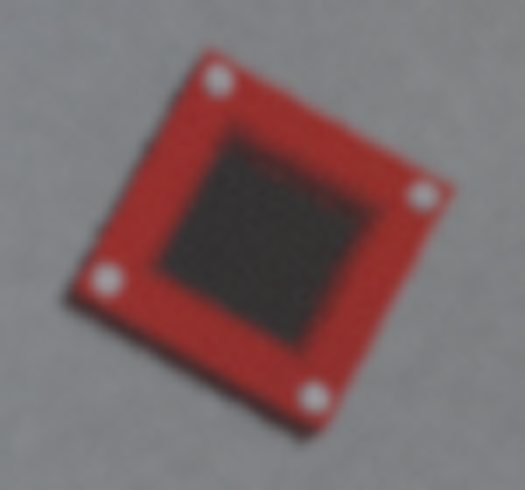

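Plausible: the brace measures about 101 mm and the cap about 57 mm across. I still need the jar's yaw, so I'll hover the wrist camera over the jar.

```bash
cat >> h.py <<'E'
def Rdown(psi):
    # tool y axis at world angle psi, z down
    y=np.array([np.cos(psi),np.sin(psi),0]); z=np.array([0,0,-1.]); x=np.cross(y,z)
    return np.c_[x,y,z]
E
python3 - <<'E'
from rig import robot
from h import *
s=robot.get_state(); i=robot.camera_info('wrist')
R=cv2.Rodrigues(np.array(i['rvec'],float))[0]; c=-R.T@np.array(i['tvec'])
T=s['tool_rot']
print('cam in tool',T.T@(c-s['ee_pos']),'axis',T.T@R.T[:,2],'right',T.T@R.T[:,0])
for name,p in (('jar',(0.4995,0.2823)),('br',(0.535,-0.225))):
  for z in (0.096,0.25):
    r=[]
    for d in range(-180,180,15):
        q=robot.ik([*p,z],Rdown(np.radians(d)))
        r.append((d,None if q is None else round(float(q[6]),2)))
    print(name,z,r)
E
```

```text
cam in tool [ 0.08036354 -0.00142924 -0.16105826] axis [-2.77168123e-01 -6.04989027e-06  9.60821436e-01] right [-3.85730781e-04  9.99999920e-01 -1.04975163e-04]
jar 0.096 [(-180, 2.44), (-165, 2.68), (-150, -2.51), (-135, -2.25), (-120, -1.99), (-105, -2.04), (-90, -1.81), (-75, -1.58), (-60, -1.35), (-45, -1.11), (-30, -0.87), (-15, -0.63), (0, -0.4), (15, -0.16), (30, 0.08), (45, 0.31), (60, 0.55), (75, 0.79), (90, 1.03), (105, 1.27), (120, 1.5), (135, 1.74), (150, 1.97), (165, 2.21)]
jar 0.25 [(-180, 2.53), (-165, 2.77), (-150, -2.77), (-135, -2.51), (-120, -2.24), (-105, -2.19), (-90, -1.95), (-75, -1.7), (-60, -1.46), (-45, -1.21), (-30, -0.96), (-15, -0.71), (0, -0.46), (15, -0.22), (30, 0.03), (45, 0.28), (60, 0.53), (75, 0.77), (90, 1.03), (105, 1.28), (120, 1.53), (135, 1.78), (150, 2.03), (165, 2.28)]
br 0.096 [(-180, -2.12), (-165, -1.86), (-150, -1.6), (-135, -1.34), (-120, -1.08), (-105, -0.83), (-90, -0.58), (-75, -0.33), (-60, -0.08), (-45, 0.17), (-30, 0.42), (-15, 0.67), (0, 0.95), (15, 1.23), (30, 1.47), (45, 1.64), (60, 1.82), (75, 2.02), (90, 2.25), (105, 2.49), (120, 2.75), (135, 2.19), (150, 2.35), (165, -2.38)]
br 0.25 [(-180, -2.37), (-165, -2.11), (-150, -1.85), (-135, -1.59), (-120, -1.32), (-105, -1.11), (-90, -0.85), (-75, -0.59), (-60, -0.33), (-45, -0.07), (-30, 0.19), (-15, 0.45), (0, 0.72), (15, 0.98), (30, 1.24), (45, 1.49), (60, 1.73), (75, 1.98), (90, 2.22), (105, 2.47), (120, 2.74), (135, 2.3), (150, 2.56), (165, -2.63)]
```

Run:
```python
from rig import robot
from h import *
robot.move_ptp([0.4995,0.2823,0.26],Rdown(np.radians(-45)))
i=robot.camera_info('wrist'); im=robot.grab_frame('wrist')[:,:,::-1].copy()
np.save('wi.npy',np.array([i],dtype=object),allow_pickle=True)
cv2.imwrite('pics/wrist1.png',im)
s=robot.get_state();print(s['time'],s['qpos'].round(3),s['ee_pos'])
print(proj(i,[[0.4995,0.2823,0.105],[0.4995,0.2823,0.066]]))
```

```text
1.625 [-0.95   0.317  0.474  1.717 -0.157  1.146 -1.213] [0.49892432 0.28340466 0.25976861]
[[284.0119414  199.22672168]
 [284.01482832 191.52116716]]
```

View pics/wrist1.png

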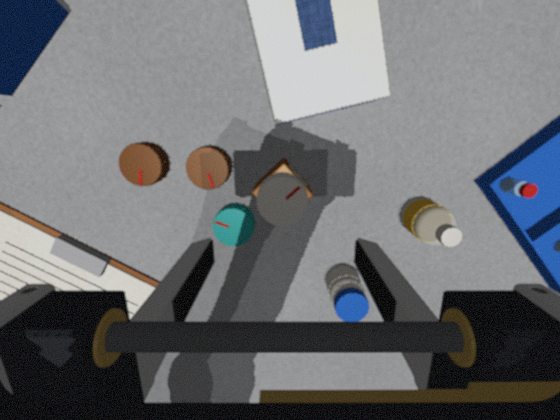

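The cap is at wrist px (281,199), where projection predicted (284,199). The body's far corner is at about (285,160). I'll zoom in.

Run:
```python
from h import *
im=cv2.imread('pics/wrist1.png')
c=im[140:260,220:350]
c=cv2.resize(c,None,fx=5,fy=5,interpolation=cv2.INTER_CUBIC)
c=np.clip((c/255.)**0.6*255,0,255).astype(np.uint8)
cv2.imwrite('pics/w1crop.png',c)
```

```text
(no output)
```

View pics/w1crop.png

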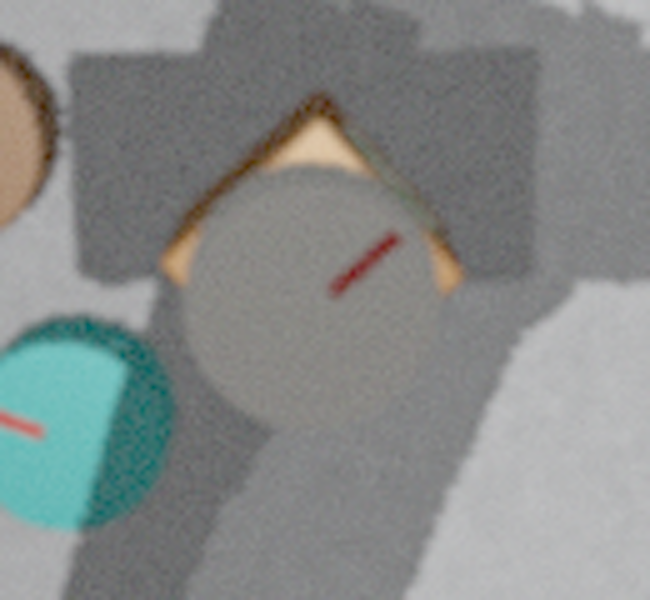

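Run:
```python
from h import *
i=np.load('wi.npy',allow_pickle=True)[0]
px=np.array([[165,262],[463,275],[318,113]])/5+[220,140]
P=onz(i,px,0.066)[:,:2]; L,Rr,A=P
print(P, 'diag',np.linalg.norm(L-Rr),'sides',np.linalg.norm(A-L),np.linalg.norm(A-Rr),'centre',(L+Rr)/2)
for a,b,o in ((L,Rr,45),(A,L,0),(A,Rr,0)):
    d=a-b; print((np.degrees(np.arctan2(d[1],d[0]))+o+45)%90-45)
# cap
print(onz(i,np.array([[185,300],[438,300],[312,165],[312,432]])/5+[220,140],0.105))
im=cv2.imread('pics/wrist1.png');
```

```text
[[0.47122796 0.30882764]
 [0.5217448  0.25389539]
 [0.52448408 0.30814321]] diag 0.07462911187084237 sides 0.053260517544943736 0.05431693708896452 centre [0.49648638 0.28136152]
-2.3977157535768185
-0.7363139466149065
-2.890730378624454
[[0.47740798 0.3030056  0.105     ]
 [0.51760974 0.26303546 0.105     ]
 [0.51906565 0.30447408 0.105     ]
 [0.47545822 0.26074869 0.105     ]]
```

Run:
```python
from rig import robot
from h import *
im=cv2.imread('pics/scene0.png'); i=robot.camera_info('scene'); hsv=cv2.cvtColor(im,cv2.COLOR_BGR2HSV)
a=np.radians(58.4); c=np.array([0.535,-0.225]); u=np.array([np.cos(a),np.sin(a)]); v=np.array([-u[1],u[0]])
C=lambda h,z:[[*(c+h*(s*u+t*v)),z] for s,t in((1,1),(1,-1),(-1,-1),(-1,1))]
big=cv2.resize(im[215:275,160:230],None,fx=8,fy=8,interpolation=cv2.INTER_CUBIC)
for h,z,col in((.052,.036,(0,255,0)),(.034,.036,(255,255,0))):
    p=((proj(i,C(h,z))-[160,215]+.5)*8).astype(np.int32); cv2.polylines(big,[p],True,col,1)
it=robot.camera_info('top');t=cv2.imread('pics/top0.png')
b2=cv2.resize(t[205:275,340:410],None,fx=7,fy=7,interpolation=cv2.INTER_CUBIC)[:480]
for h,z,col in((.052,.036,(0,255,0)),(.034,.036,(255,255,0))):
    p=((proj(it,C(h,z))-[340,205]+.5)*7).astype(np.int32); cv2.polylines(b2,[p],True,col,1)
o=np.hstack([big[:480],b2]);o=cv2.resize(o,None,fx=.75,fy=.75);print(o.shape)
cv2.imwrite('pics/bracechk.png',o)
```

```text
(360, 788, 3)
```

View pics/bracechk.png

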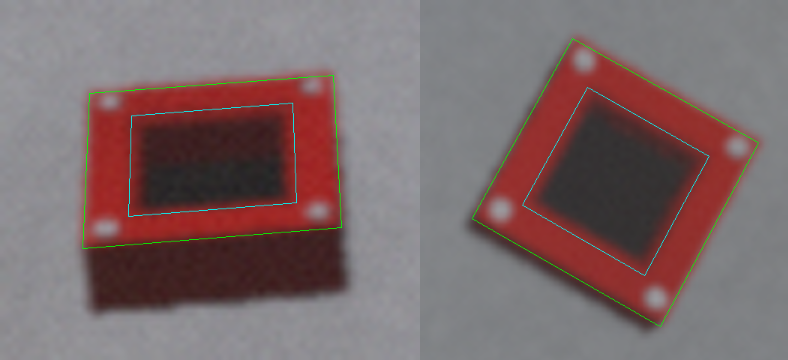

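Both views agree with the brace estimate to within 1–2 mm (outlines overlaid). I'll grasp by the cap, lift, and check.

Run:
```python
from rig import robot
from h import *
R=Rdown(np.radians(-45))
robot.move_ptp([0.498,0.2825,0.17],R)
print(robot.move_linear([0.498,0.2825,0.096],0.08,threshold=12))
s=robot.get_state();print(s['ee_pos'],s['force'])
robot.gripper_to(0.05)
s=robot.get_state();print(s['ee_pos'],s['force'],s['opening'])
robot.move_linear([0.498,0.2825,0.25],0.12)
s=robot.get_state();print(s['time'],s['ee_pos'],s['force'],s['moment'],s['opening'])
cv2.imwrite('pics/wrist2.png',robot.grab_frame('wrist')[:,:,::-1])
cv2.imwrite('pics/scene2.png',cv2.resize(robot.grab_frame('scene')[100:240,200:460,::-1],None,fx=3,fy=3,interpolation=cv2.INTER_CUBIC))
```

```text
False
[0.49827797 0.28261056 0.09643307] [-0.01051609 -0.40524759 -0.05753318]
[0.49786667 0.28267641 0.09600729] [-1.41362361  1.46452494  1.49130424] 0.05754016423369514
5.2417 [0.49771215 0.28233963 0.24929509] [-0.01558012 -0.31632663 -2.12409992] [-0.02907438  0.10850186 -0.00326483] 0.05754884902155859
```

View pics/wrist2.png

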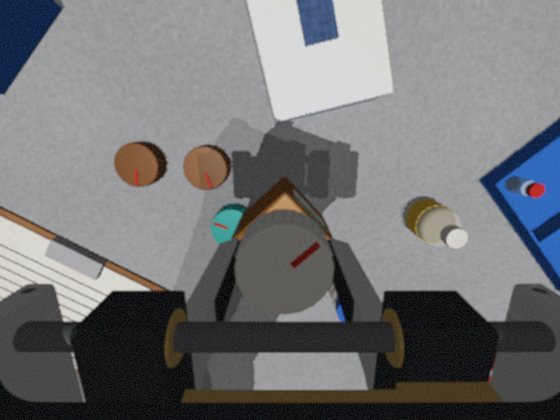

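View pics/scene2.png

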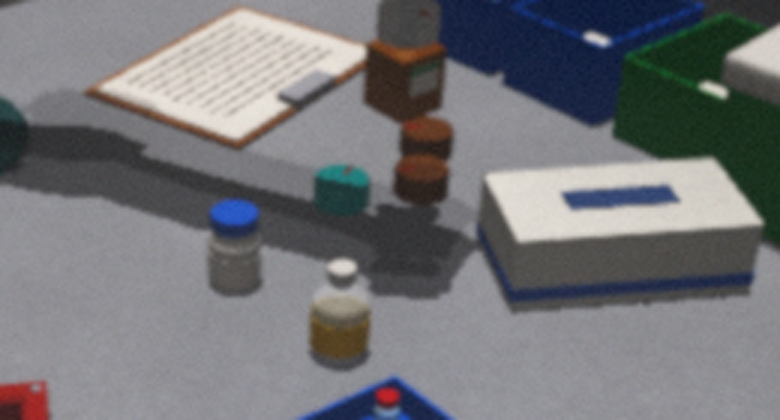

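Run:
```python
from rig import robot
from h import *
i=robot.camera_info('wrist'); s=robot.get_state()
c=s['ee_pos'][:2]; zo=s['ee_pos'][2]-0.096
im=cv2.imread('pics/wrist2.png')
a=cv2.resize(im[165:335,200:370],None,fx=4,fy=4,interpolation=cv2.INTER_CUBIC)[:580]
a=np.clip((a/255.)**0.6*255,0,255).astype(np.uint8)
yaw=np.radians(-2)
def sq(z): 
    return [[*(c+0.0396*np.array([np.cos(yaw+np.pi/4+k*np.pi/2),np.sin(yaw+np.pi/4+k*np.pi/2)])),z+zo] for k in range(4)]
for z,col in((.066,(0,255,0)),(0,(255,255,0))):
    p=((proj(i,sq(z))-[200,165]+.5)*4).astype(np.int32); cv2.polylines(a,[p],True,col,1)
cir=[[*(c+0.029*np.array([np.cos(t),np.sin(t)])),.105+zo] for t in np.linspace(0,6.28,40)]
cv2.polylines(a,[((proj(i,cir)-[200,165]+.5)*4).astype(np.int32)],True,(255,0,255),1)
cv2.imwrite('pics/w2crop.png',a)
```

```text
(no output)
```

View pics/w2crop.png

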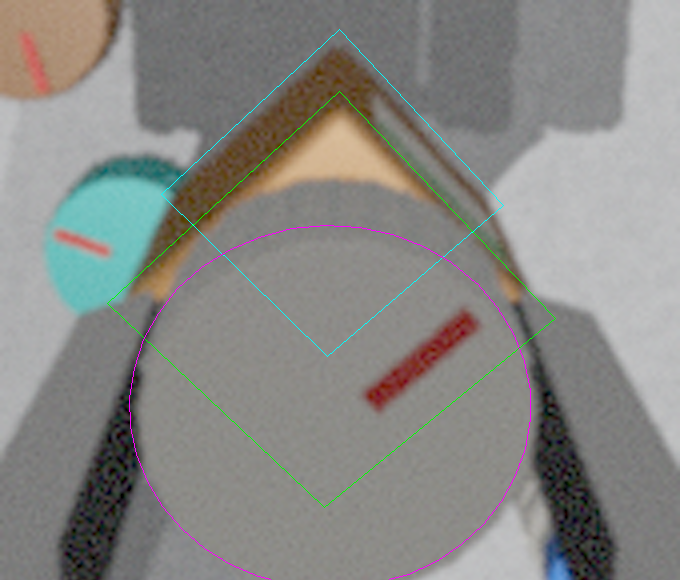

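The held jar matches its predicted outline to about 1–2 mm, with no visible tilt. I'll carry it over and lower it with a force guard.

Run:
```python
from rig import robot
from h import *
psi=np.radians(-74.8); R=Rdown(psi); p=[0.535,-0.2255]
robot.move_ptp([*p,0.25],R)
s=robot.get_state();print(s['time'],s['ee_pos'],s['opening'],s['qpos'].round(2),s['force'])
robot.move_linear([*p,0.150],0.12)
cv2.imwrite('pics/wrist3.png',robot.grab_frame('wrist')[:,:,::-1])
cv2.imwrite('pics/scene3.png',cv2.resize(robot.grab_frame('scene')[160:300,120:300,::-1],None,fx=4,fy=4,interpolation=cv2.INTER_CUBIC))
s=robot.get_state();print(s['time'],s['ee_pos'],s['opening'],s['force'])
```

```text
7.1917 [ 0.53557646 -0.22419961  0.24981981] 0.05721299734777463 [-0.41  0.48  1.02  1.72 -0.44  1.19 -0.57] [-0.09340388  0.64202388 -3.35308894]
8.275 [ 0.53537179 -0.22564078  0.15071425] 0.05788949219043207 [ 0.03142887  0.23877379 -2.61169134]
```

View pics/wrist3.png

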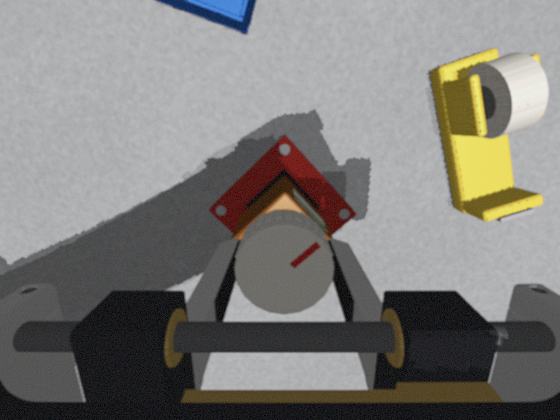

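View pics/scene3.png

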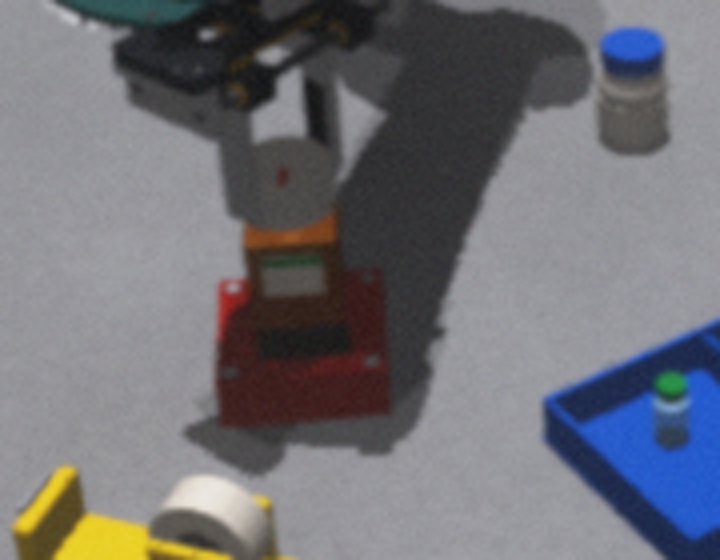

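The jar is upright over the pocket, with its edges parallel to the brace's (brace screws at wrist px (285,150), (221,211) and (345,213)). I'll lower it now.

Run:
```python
from rig import robot
from h import *
p=[0.535,-0.2255]
print(robot.move_linear([*p,0.1055],0.04,threshold=10))
s=robot.get_state();print(s['time'],s['ee_pos'],s['opening'],s['force'],s['moment'])
cv2.imwrite('pics/wrist4.png',robot.grab_frame('wrist')[:,:,::-1])
cv2.imwrite('pics/scene4.png',cv2.resize(robot.grab_frame('scene')[160:300,120:300,::-1],None,fx=4,fy=4,interpolation=cv2.INTER_CUBIC))
```

```text
True
9.375 [ 0.53497912 -0.22536916  0.10559007] 0.05768064002898268 [-1.40300489  1.28679774  8.37230618] [ 0.23640809  0.4896478  -0.02932355]
```

View pics/scene4.png

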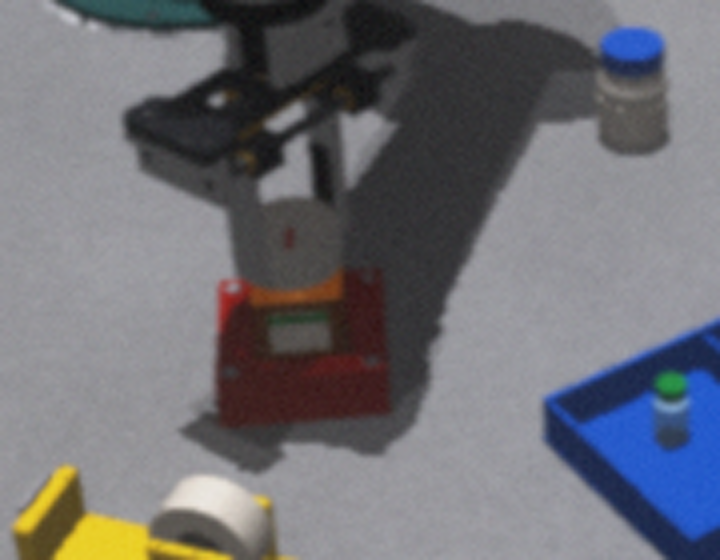

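The TCP stopped at 0.1056, where 0.106 is expected when home, so the jar is seated. I'll unscrew in 15° steps.

Run:
```python
from rig import robot
from h import *
p=[0.535,-0.2255,0.1058]
import sys
for k in range(1,4):
    R=Rdown(np.radians(-74.8+15*k))
    try: robot.move_linear(p,0.15,frame=R)
    except Exception as e:
        print(type(e),e); robot.move_ptp(p,R)
    s=robot.get_state();print(round(s['time'],2),s['ee_pos'].round(4),np.degrees(np.arctan2(s['tool_rot'][1,1],s['tool_rot'][0,1])).round(1),s['opening'].__round__(4),s['force'].round(1),s['moment'].round(2),s['qpos'].round(2))
cv2.imwrite('pics/wrist5.png',robot.grab_frame('wrist')[:,:,::-1])
```

```text
9.88 [ 0.535  -0.2255  0.106 ] -60.0 0.0578 [-2.6  1.3  1.9] [ 0.53  0.71 -0.03] [-0.26  0.62  0.81  1.85 -0.56  0.92 -0.23]
10.29 [ 0.535  -0.2254  0.1059] -45.1 0.0574 [-2.5  4.4  4.8] [ 0.91  0.88 -0.03] [-0.21  0.59  0.75  1.85 -0.51  0.9  -0.02]
10.7 [ 0.535  -0.2254  0.1058] -30.0 0.0576 [-4.2  4.4  6.7] [ 0.93  1.15 -0.11] [-0.17  0.57  0.68  1.84 -0.46  0.89  0.21]
```

View pics/wrist5.png

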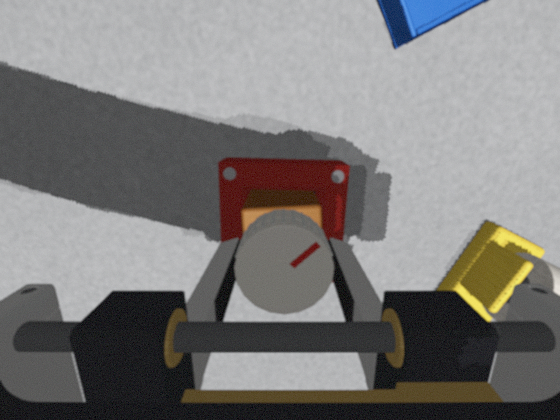

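View pics/wrist4.png

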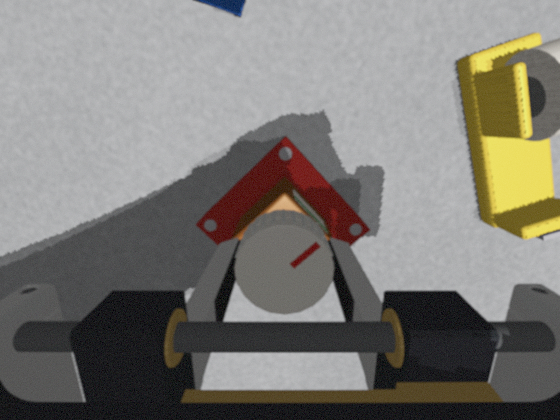

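The cap turned with the fingers: the dash stays at (305,255) in the wrist view. The jar stayed square in the brace. I'll go on to 78° in total.

Run:
```python
from rig import robot
from h import *
p=[0.535,-0.2255,0.1062]
for a in (60,70,78):
    R=Rdown(np.radians(-74.8+a))
    robot.move_linear(p,0.15,frame=R)
    s=robot.get_state();print(round(s['time'],2),s['ee_pos'].round(4),np.degrees(np.arctan2(s['tool_rot'][1,1],s['tool_rot'][0,1])).round(1),s['opening'].__round__(4),s['force'].round(1),s['moment'].round(2),s['qpos'].round(2))
robot.pause(0.3)
cv2.imwrite('pics/wrist6.png',robot.grab_frame('wrist')[:,:,::-1])
```

```text
11.16 [ 0.535  -0.2255  0.1061] -15.2 0.0573 [-2.8  3.7  1.5] [ 0.66  0.65 -0.09] [-0.13  0.55  0.62  1.84 -0.41  0.88  0.43]
11.48 [ 0.535  -0.2255  0.1062] -5.2 0.0575 [-3.5  2.8  2.3] [ 0.64  0.66 -0.13] [-0.1   0.54  0.58  1.84 -0.38  0.87  0.57]
11.78 [ 0.535  -0.2255  0.1062] 2.8 0.0575 [-2.1  2.5  2.1] [ 0.68  0.65 -0.1 ] [-0.07  0.53  0.54  1.84 -0.35  0.87  0.69]
```

View pics/wrist6.png

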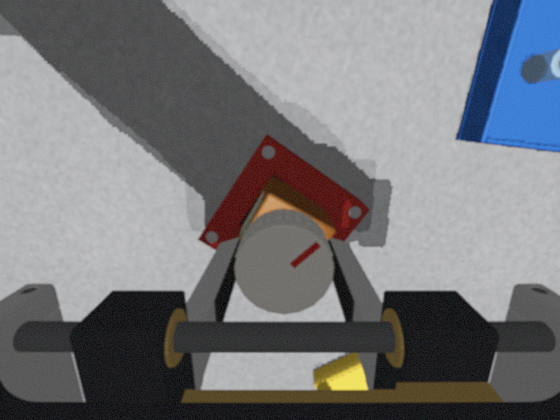

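Turned 78°, with no slip of the dash and the jar still square in the brace. I'll lift slowly with a force guard, stopping at 8 mm to check the jar stays down.

Run:
```python
from rig import robot
from h import *
p=[0.535,-0.2255]
print(robot.move_linear([*p,0.114],0.02,threshold=8))
s=robot.get_state();print(round(s['time'],2),s['ee_pos'].round(4),s['force'].round(1),s['moment'].round(2))
cv2.imwrite('pics/wrist7.png',robot.grab_frame('wrist')[:,:,::-1])
cv2.imwrite('pics/scene7.png',cv2.resize(robot.grab_frame('scene')[160:300,120:300,::-1],None,fx=4,fy=4,interpolation=cv2.INTER_CUBIC))
```

```text
False
12.67 [ 0.5351 -0.2257  0.1142] [-1.3  0.2  0.4] [-0.07  0.31  0.03]
```

View pics/scene7.png

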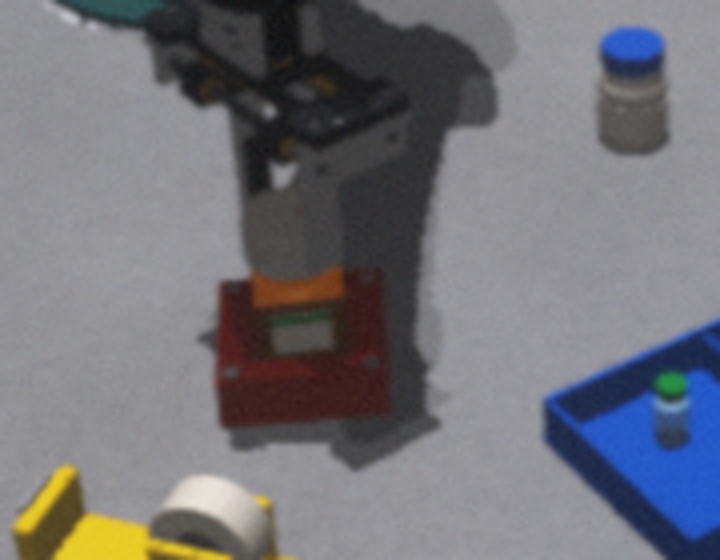

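View pics/wrist7.png

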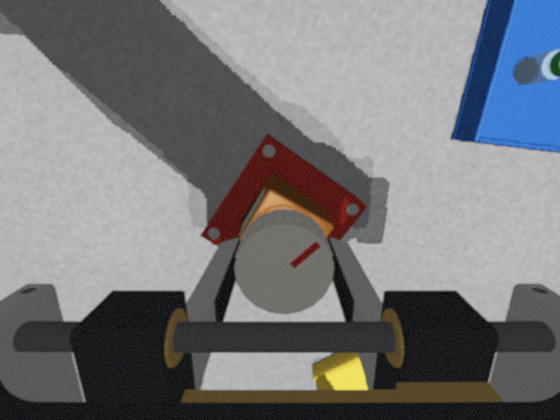

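The jar's label stays at scene px (303,330), as before, and its orange top is still at (297,287). The force is only about the cap's weight, so the cap is free. I'll finish the lift.

Run:
```python
from rig import robot
from h import *
p=[0.535,-0.2255]
print(robot.move_linear([*p,0.152],0.04,threshold=8))
robot.pause(0.5)
s=robot.get_state();print(round(s['time'],2),s['ee_pos'].round(4),s['force'].round(1),s['opening'],abs(s['joint_vel']).max())
cv2.imwrite('pics/wrist8.png',robot.grab_frame('wrist')[:,:,::-1])
f=robot.grab_frame('scene')[:,:,::-1]
cv2.imwrite('pics/scene8f.png',f)
cv2.imwrite('pics/scene8.png',cv2.resize(f[160:300,120:300],None,fx=4,fy=4,interpolation=cv2.INTER_CUBIC))
cv2.imwrite('pics/top8.png',robot.grab_frame('top')[:,:,::-1])
```

```text
False
14.37 [ 0.535  -0.2255  0.152 ] [ 0.1 -0.1 -0.4] 0.057625029582635406 0.001993739290302366
```

View pics/scene8.png

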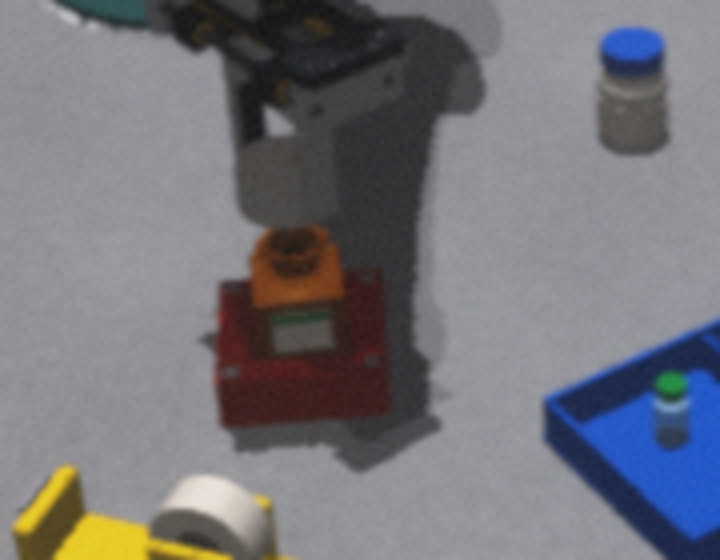

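View pics/wrist8.png

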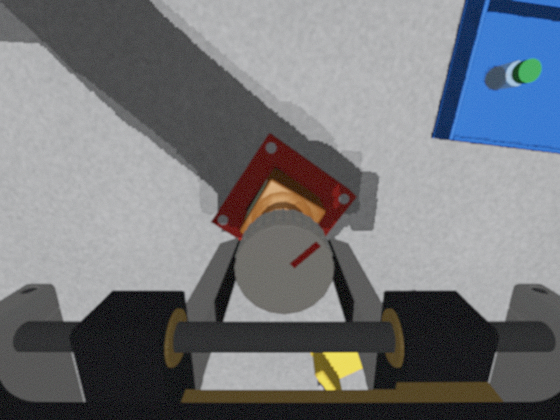

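View pics/top8.png

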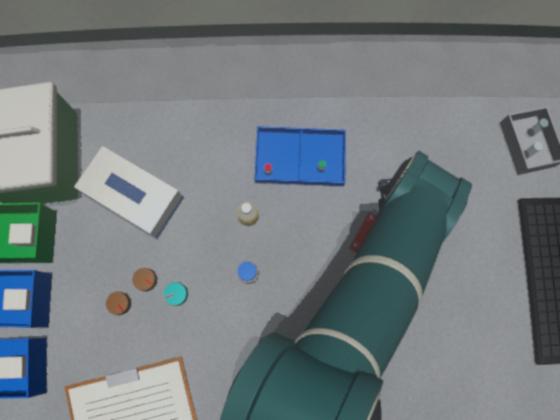

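The open jar mouth shows at scene px (295,250), under the level cap. The jar is seated, and the bystanders' pixels have not changed. I'm handing in.

```bash
python3 -c "
from rig import robot
robot.sign_off(); print(robot.get_state()['time'])"
```

```text
the job is handed in; nothing more can be done
the job is handed in; nothing more can be done
```

I carried the jar by its cap to the brace and lowered it until it stopped at the expected height (TCP 0.1056 m; 0.106 m expected when home). I then turned the cap 78° (1.36 rad) anticlockwise and lifted it 46 mm, so its skirt should be about 3 cm above the rim. I handed the job in at about 14.5 s of the 53 s allowed.

**Last checks:**
- **Grip:** The fingers still hold the cap at 57.6 mm opening, and the arm was still (joint speeds under 0.002 rad/s). The force on the tool was about the cap's own weight.
- **Jar and cap:** The scene picture shows the open mouth under a level cap, with the jar upright and seated in the brace.
- **Bystanders:** Those visible in the top view look unmoved. The arm hides the tape dispenser there; in the scene view it looks unmoved too.

**What I could not confirm:**
- **Thread angle:** I could not read it directly. I judged it from the 78° turn, the red dash not slipping in the fingers, and the cap lifting free without the jar.
- **Turning moment:** The moment about the vertical while turning read only about 0.1 N m, against the stated 0.35 N m. I did not look into the difference.
- **First descent:** Lowering the jar ended on the 10 N force guard, but already at the expected seated height.

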